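Eject the cork arbor and fit it to the fly reel

TASK

Press the raised tail of the brass rocker slowly down onto its stop and lean on it steadily for a good second with about 12 N, never as much as 25 N, so that its other end tips the small cork arbor disc up out of the pocket and stays up. Then take the disc and seat it gently, flat and fully down, over the upright spindle of the open reel frame, and let go of it there; leave the other things on the counter where they are.

Things in the scene. Friction and masses are not known exactly. Their poses are not given: they have to be found in the camera images.
- ejector: Fixed wooden ejector block on a 90 mm wide, 10 mm thick board; origin on the counter. Its x axis runs along the board (-155 to +95 mm) from the rocker's tail (-x) to the pocket (+x), y across, z up. Pocket block at x = +50 mm, 80 x 86 mm, top at z = 40 mm. A brass seesaw rocker lies along x, pivot (along y) at x = -45, z = 20 mm; its toe plate lies under the disc.
- rocker (a joint): Rocker tilt, rad: 0 level, 0.175 hard on its stop (tail down, toe up). Starts 0 to 0.02. Stiff pivot: moving it takes about 5 N at the tail point plus 0.4 N per mm/s of tail speed; it stays where left, carrying the disc. At 0.175 the disc lies tilted 0.175 rad (ejector +x side higher), its middle about 14 mm up and its side 11 mm out of the block, to be gripped along ejector y.
- tail (a point): Middle of the top of the rocker's raised tail pad, a flat brass pad 45 mm long (ejector x), 34 mm wide, 6 mm thick, 42 mm above the counter when the rocker is level, 80 mm from the pivot on the -x side. It sinks about 14 mm to the stop.
- pocket (a point): Centre of the round pocket's mouth, level with the block's top, 40 mm above the counter. The pocket is 54 mm in diameter, with a ledge 16 mm down on which the disc lies.
- disc: Small cork arbor disc, 50 mm diameter, 14 mm thick, with a 14 mm hole through the middle; 20 to 45 g. Origin at the centre of its underside, z along its axis. At the start it lies flat on the ledge, its top 2 mm below the block's top with about 2 mm of play all round, so that it cannot be gripped.
- disc_mid (a point): Centre of the small cork disc (middle of its hole, half way up its thickness, 7 mm from either face).
- reel: Open fly reel frame, fixed: a gold-finish round back plate of 92 mm diameter lying on a wooden bench plate (130 x 120 x 18 mm). Origin on the counter under the spindle. The plate's flat upper face is 30 mm above the counter, and from its middle a steel spindle of 10 mm diameter stands 22 mm higher, its top 6 mm tapered.
- seat (a point): Foot of the reel's spindle, on the plate's upper face, 30 mm above the counter: the disc's underside belongs here.
- pawl: Bystander: loose stainless click pawl, 50 mm long, 7 mm high.
- foot: Bystander: loose black hard rubber reel foot, 70 x 14 mm, 15 mm high.
- spare_reel: Bystander: loose complete gold-finish reel lying flat, 80 mm diameter, 46 mm high with its knob.
- big_cork: Bystander: bigger cork disc, 72 mm diameter, 20 mm thick, lying loose on the counter.
- driver: Bystander: loose screwdriver, 170 mm long.
- case_lock (a point): Bystander: brass cam lock in the middle of the robot-side face of the closed wooden parts case, which is fixed, 200 mm deep (away from the robot), 300 mm wide and 105 mm high; this point is 62 mm above the counter.
Mind the look-alikes: they are no part of the job. What is shaped like the disc but red or turquoise is not meant. What is shaped like the reel but green is not meant.

How it is judged (in metres and radians):
On the way, in this order (a step that is already met when the one before it is completed fails the run):
1. The rocker's tail is held down on its stop with a steady push of 8 to 17 N for 0.6 s (value of joint rocker above 0.165 rad and contact force between the fingers and rocker between 8 and 17 N), for 0.6 s.
2. The disc is lifted clear of the pocket in the fingers (z of disc_mid in the frame of pocket above 0.025 m and contact force between the fingers and disc above 0.5 N), for 0.1 s.
At the end, for the whole second after the job is handed in: The small cork disc lies over the reel's spindle, within 4 mm of its axis, flat to 0.08 rad, its underside within 2.5 mm of the plate, released and at rest. The rocker may stay as it is (horizontal distance between disc_mid and seat below 0.004 m and z of disc_mid in the frame of seat between 0.004 and 0.0095 m and angle between the z axis of disc and the z axis of reel, either way round below 0.08 rad and linear speed of disc below 0.02 m/s); the robot touches nothing.
It fails at once if The rocker is pushed with more than 25 N (contact force between the fingers and rocker above 25 N).
It fails at once if The disc is forced down on the reel with more than 25 N (contact force between disc and reel above 25 N).
It fails at once if A bystander is moved by more than 20 mm (distance of any of pawl, foot, spare_reel, big_cork, driver from where it was at the start of the episode above 0.02 m).
It also fails if it takes over 67 s, if anything falls off the work surface, if the arm or the gripper's body presses on something with over 40 N, if the wrist force passes 120 N, or if a joint passes its speed limit or range.

ROBOT

A 6-joint arm with a two-finger parallel gripper is mounted at the origin on the work surface. World frame = base frame: x ahead of the robot, y to its left, z up, the work surface at z = 0. Lengths are in m, angles in degrees, forces in N, time in s.
With the tool pointing down it reaches from about 0.4 to 0.825 m from the base axis. Payload 7 kg.
Tool frame: the origin (TCP) lies at the very end of the fingers, on their centre line; the grasp point (between the pads) lies 19 mm behind it; z points along the fingers, y is the line along which they close (so a half turn about z gives the same grasp; the last joint's range is limited). The gripper opens to 88 mm and grips with 3 to 60 N. Pads are 19 mm wide; open, the fingers measure 130 mm over their backs; the gripper's body (78 mm by 193 mm) begins 47 mm behind the grasp point.
Start: joints at [-54.024, 20.546, 0.682, 0, -70.136, -16.507], TCP at [0.225, -0.636, 0.227] pointing down, gripper open.
Joint ranges: [-176.03, 176.03], [-82.01, 121.73], [-58.28, 71.71], [-173.87, 95.51], [-174.79, -0.11], [-173.66, 173.66]. Speed limits (degrees/s): [136.94, 136.94, 172.46, 180, 180, 180].

INTERFACE

Orientations are given as [roll, pitch, yaw] about the fixed x, y, z axes, in that order (R = Rz(yaw) Ry(pitch) Rx(roll)).
In Python, from plant import ctrl gives the robot as it stands.
- The arm moves only by the tool carry_out, never from a script. Its argument "deltas" is a list that holds one entry, the list of rows, each a list of 5 numbers: the shift along the tool's x, y, z scaled (see below), then the turn about the tool's z scaled (see below), then the opening, from -1 (shut) to 1 (fully open). A call has 1 to 5 rows; each row is the pose to reach, as a shift and turn from the pose commanded when the call began, along the tool's axes at that moment, turning the shorter way round; what a row does not reach only later rows make up. The controller multiplies each number of a shift by 20 cm and each number of a turn by 2 pi rad. A row lasts 1/10 s, in which the tool goes at most 50 mm and 8.59 degrees, less where a joint would pass 70% of its speed; a pose out of reach is approached as far as the arm can. A call with a number of a shift or a turn outside -1 to 1 is refused whole. A call with a gripper value outside its range is refused whole. The fingers move at their own pace and stop on an object; the grip force is fixed at half the most. Time passes only in rows, so rows that repeat a pose let the fingers close. It gives the time, the measured TCP pose, the force, the opening and the grip force at its end, in the units of the state.
- ctrl.get_obs(): the state, without advancing time (a new reading comes with each control period).
- ctrl.snapshot(name): name is "scene" or "top" or "wrist"; returns a dict with "color" (420x560x3 uint8, red, green, blue), "camera_matrix" (3x3 intrinsics, pixels), "k1" (the pictures are not rectified: a ray, as slopes to the right and down, at radius r is drawn at 1 + k1 r^2 times it, then the intrinsics apply), "R" (3x3) and "t" (3): a world point X has camera coordinates R X + t. Camera axes: x right, y down, z forward; pixel columns grow to the right and rows downward; lengths in m; the calibration is good to about 2 mm. A picture is of the moment at which its call begins. There is no depth.
- ctrl.close_job(): hands the job in; it is judged then, once.
Trained networks look in a picture, given as the dict that the camera call returned (one of the last four; its "shot" number tells which), for a name from the list of things; names that differ only in an ending like _2 or _b are one class to them, and where a whole thing is asked for, a point or a joint stands for the part that bears it (a point fixed in the world has none). Each returns a list of dicts, best first, with "p" (0 to 1); they miss things now and then, are a little off and sometimes report something else, mostly with a low value. They report only what shows in the picture. A call takes as long as a camera call. They do not tell look-alikes from the thing itself.
- ctrl.search_frame(picture, name): "centre" ([column, row] in pixels, amid what is visible of it).
- ctrl.silhouettes(picture, name): "mask" (420x560 bool, what is visible of it) and "centre" ([column, row] in pixels, amid what is visible of it).
- ctrl.spot_point(picture, name): "centre" ([column, row] in pixels: a listed point, or the origin of a listed thing).
The state is a dict: "clock": time; "joint_pos": joint angles; "qvel": joint speeds; "tau": joint torques, N m; "tool_pos": TCP position; "orientation": TCP orientation; "force": force on the tool from outside, world axes, zero at the start; "moment": the same for the moment, N m; "opening": finger opening in m; "gripper_force": force on a finger pad.
Only numpy, scipy, OpenCV 4.12 (cv2) and the standard library are available. Lean on these libraries where they do the work, as an engineer would, in place of code of your own. Each camera call takes 0.05 s, during which the arm holds its last target. There are 200 camera calls.

## Working session

There is one attempt and no reset: what is moved stays moved. The work goes in short steps, Python scripts to look and compute and a tool call to move; the robot and the scene stay as the last step left them, time stands still between calls to the robot, and variables do not carry over. Pictures are saved under pics/ and viewed, at most 10 in all, crops included, and the job is handed in when it is done.

Besides the shell and the picture viewer there is one more tool, called as name(argument=value, ...), one argument or row to a line, values as JSON. carry_out: Moves the arm, as the interface text tells. Its arguments: {"type":"object","properties":{"deltas":{"type":"array"}},"required":["deltas"]}

```bash
mkdir -p pics; cat > h.py <<'E'
import numpy as np, cv2
from plant import ctrl
from scipy.spatial.transform import Rotation as Ro
def ray(s,p):
    K=np.array(s["camera_matrix"]);d=np.array([s["k1"],0,0,0,0.])
    # drawn = ray*(1+k1 r^2): opencv model
    u=cv2.undistortPoints(np.array([[p]],float),K,d)[0,0]
    R=np.array(s["R"]);t=np.array(s["t"])
    return -R.T@t, R.T@np.array([u[0],u[1],1.])
def atz(s,p,z):
    c,d=ray(s,p);return c+d*(z-c[2])/d[2]
def proj(s,X):
    K=np.array(s["camera_matrix"]);d=np.array([s["k1"],0,0,0,0.])
    R=np.array(s["R"]);t=np.array(s["t"])
    return cv2.projectPoints(np.array(X,float).reshape(-1,3),cv2.Rodrigues(R)[0],t,K,d)[0].reshape(-1,2)
def save(s,n): cv2.imwrite("pics/"+n+".png",cv2.cvtColor(s["color"],cv2.COLOR_RGB2BGR))
Z=dict(tail=.042,pocket=.040,disc=.031,disc_mid=.031,seat=.030,reel=0,ejector=0,pawl=.003,foot=.007,spare_reel=.02,big_cork=.01,driver=.01,case_lock=.062)
E
python3 - <<'E'
from h import *
np.set_printoptions(precision=4,suppress=True)
for n in ("top","scene"):
    s=ctrl.snapshot(n);save(s,n+"0")
    print(n,ray(s,(280,210)))
    for k in ("tail","pocket","disc_mid","seat","ejector","reel","foot","spare_reel","big_cork","driver","pawl","case_lock"):
        print(k,[(np.round(r["centre"],1).tolist(),round(r["p"],2),atz(s,r["centre"],Z[k])[:2].round(3).tolist()) for r in ctrl.spot_point(s,k)[:4]])
print(ctrl.get_obs())
E
```

```text
top (array([0.3596, 0.0058, 0.8764]), array([ 0.1932,  0.017 , -0.9813]))
tail [([359.4, 132.3], 0.25, [0.687, -0.144])]
pocket [([173.3, 195.5], 0.93, [0.555, 0.235])]
disc_mid [([173.4, 194.5], 0.73, [0.559, 0.238]), ([141.5, 249.9], 0.66, [0.446, 0.296]), ([120.3, 215.6], 0.57, [0.515, 0.343])]
seat [([365.8, 314.7], 0.67, [0.319, -0.146]), ([388.8, 189.8], 0.62, [0.568, -0.202])]
ejector [([204.4, 194.4], 0.56, [0.566, 0.18]), ([383.8, 197.4], 0.46, [0.559, -0.198])]
reel [([387.4, 196.7], 0.63, [0.56, -0.206]), ([363.8, 311.7], 0.57, [0.323, -0.148])]
foot [([292.9, 257.9], 0.52, [0.431, -0.005])]
spare_reel [([362.2, 128.6], 0.83, [0.704, -0.154])]
big_cork [([411.0, 130.2], 0.71, [0.705, -0.262])]
driver [([152.6, 296.6], 0.68, [0.354, 0.276])]
pawl [([295.0, 147.3], 0.7, [0.669, -0.011]), ([239.7, 119.5], 0.53, [0.733, 0.109])]
case_lock [([239.9, 114.9], 0.61, [0.717, 0.102]), ([382.9, 200.8], 0.27, [0.538, -0.182])]
scene (array([ 1.1295, -0.1156,  0.659 ]), array([-0.7062,  0.1361, -0.695 ]))
tail [([316.4, 236.1], 0.56, [0.588, 0.059])]
pocket [([390.2, 211.7], 0.71, [0.5
[... 501 characters left out ...]
 [0.718, -0.262])]
driver [([377.6, 162.1], 0.74, [0.357, 0.277]), ([209.6, 321.8], 0.45, [0.714, -0.162]), ([394.9, 217.5], 0.29, [0.545, 0.244]), ([392.9, 216.2], 0.24, [0.54, 0.241])]
pawl []
case_lock []
{'clock': 1.3, 'joint_pos': array([-54.0247,  20.545 ,   0.6839,   0.0019, -70.1361, -16.5073]), 'qvel': array([ 0.1583, -0.0448, -0.0071, -0.0528, -0.0667, -0.0208]), 'tau': array([ -0.0009, -58.2395,  29.3294,   7.0025,   0.0123,  -0.0001]), 'tool_pos': array([ 0.2249, -0.6364,  0.2266]), 'orientation': array([-179.9968,   -0.0009, -160.5313]), 'force': array([-0.3334, -0.4609, -0.2711]), 'moment': array([ 0.0061, -0.0023,  0.0032]), 'gripper_force': 0.0, 'opening': 0.0875023337074783}
```

View pics/top0.png

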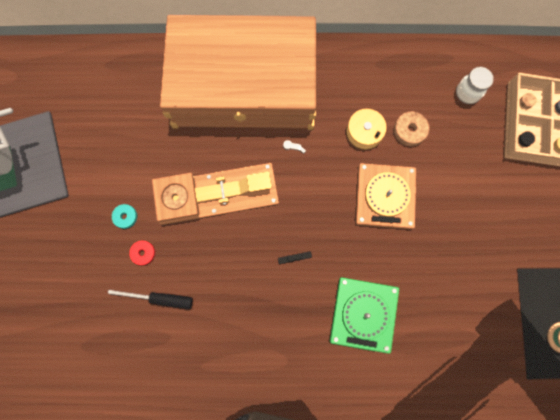

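View pics/scene0.png

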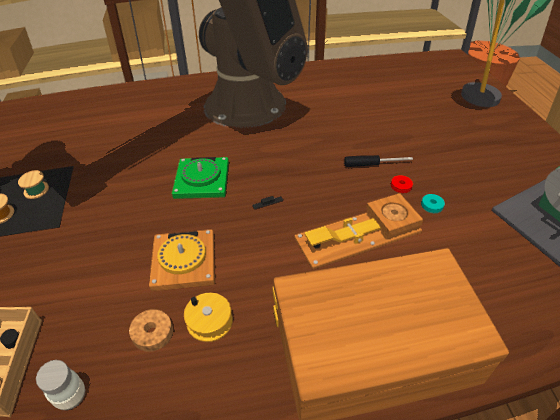

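The top view shows the pocket at (175,196), the tail pad at (259,182) and the gold reel at (388,193). The scene view agrees: tail at (317,237), pocket at (395,212), reel at (182,252). The measured tail–pocket distance is 174 mm against 175 expected. Ejector yaw is about 101°, so I'm moving now.

carry_out(
  deltas=[
    [[-0.91,0.85,0,-0.119,-1],[-0.91,0.85,0,-0.119,-1],[-0.91,0.85,0,-0.119,-1],[-0.91,0.85,0,-0.119,-1],[-0.91,0.85,0,-0.119,-1]],
  ],
)

```text
clock: 1.8
tool_pos: [0.3404, -0.4137, 0.2268]
orientation: [-180.0, -0.0, -117.3]
force: [1.0, 0.2, 0.5]
opening: 0.0531
gripper_force: 0.0
```

```bash
cat > go.py <<'E'
from h import *
import sys
# go.py x y z yaw : numbers from measured pose
def go(x,y,z,yaw):
    o=ctrl.get_obs();R=Ro.from_euler('xyz',o["orientation"],degrees=True)
    d=R.inv().apply(np.array([x,y,z])-o["tool_pos"])
    dy=(yaw-o["orientation"][2]+180)%360-180
    print("t",round(o["clock"],2),"pos",o["tool_pos"].round(4),"ori",o["orientation"].round(1),"F",o["force"].round(1),"open",round(o["opening"],4),"->",(d/.2).round(3),"turn",round(-dy/360,4))
if __name__=="__main__": go(*map(float,sys.argv[1:]))
E
python3 go.py .588 .059 .22 -79
```

```text
t 1.8 pos [ 0.3404 -0.4137  0.2268] ori [-180.    -0.  -117.3] F [1.  0.2 0.5] open 0.0531 -> [-2.668 -0.014  0.034] turn -0.1065
```

carry_out(
  deltas=[
    [[-1,0,0,-0.106,-1],[-1,0,0,-0.106,-1],[-1,0,0,-0.106,-1],[-1,0,0,-0.106,-1],[-1,0,0,-0.106,-1]],
  ],
)

```text
clock: 2.3
tool_pos: [0.4354, -0.2342, 0.2271]
orientation: [-179.9, -0.0, -78.9]
force: [-0.8, -0.2, -0.2]
opening: 0.0129
gripper_force: 0.0
```

```bash
python3 go.py .588 .059 .2 -79
```

```text
t 2.3 pos [ 0.4354 -0.2342  0.2271] ori [-179.9   -0.   -78.9] F [-0.8 -0.2 -0.2] open 0.0129 -> [-1.291 -1.031  0.137] turn 0.0003
```

carry_out(
  deltas=[
    [[-1,-0.8,0,0,-1],[-1,-0.8,0,0,-1],[-1,-0.8,0,0,-1],[-1,-0.8,0,0,-1],[-1,-0.8,0,0,-1]],
  ],
)

```text
clock: 2.8
tool_pos: [0.5516, -0.016, 0.227]
orientation: [-179.9, 0.0, -79.5]
force: [0.4, -1.2, 0.2]
opening: 0.0007
gripper_force: 0.0
```

carry_out(
  deltas=[
    [[-0.28,-0.24,0.14,0,-1],[-0.28,-0.24,0.14,0,-1],[-0.28,-0.24,0.14,0,-1]],
  ],
)

```text
clock: 3.1
tool_pos: [0.5886, 0.0486, 0.1963]
orientation: [179.8, -0.0, -79.4]
force: [0.1, 0.2, 0.6]
opening: 0.0007
gripper_force: 0.0
```

```bash
python3 - <<'E'
from h import *
np.set_printoptions(precision=4,suppress=True)
s=ctrl.snapshot("wrist");save(s,"w1")
for k in ("tail","pocket","disc_mid"):
    print(k,[(np.round(r["centre"],1).tolist(),round(r["p"],2),atz(s,r["centre"],Z[k])[:2].round(4).tolist()) for r in ctrl.spot_point(s,k)[:3]])
for r in ctrl.silhouettes(s,"tail")[:2]+ctrl.silhouettes(s,"rocker")[:2]: print(r["p"],r["centre"],r["mask"].sum())
print(ctrl.get_obs()["tool_pos"],ray(s,(280,210)))
E
```

```text
tail [([277.5, 205.8], 0.8, [0.5852, 0.0626])]
pocket []
disc_mid [([276.0, 334.7], 0.5, [0.5542, 0.2373])]
0.9 [277.9, 211.7] 1628
0.75 [275.0, 210.1] 1653
[0.5878 0.045  0.1993] (array([ 0.6025, -0.0237,  0.355 ]), array([-0.0638,  0.2773, -0.9587]))
```

View pics/w1.png

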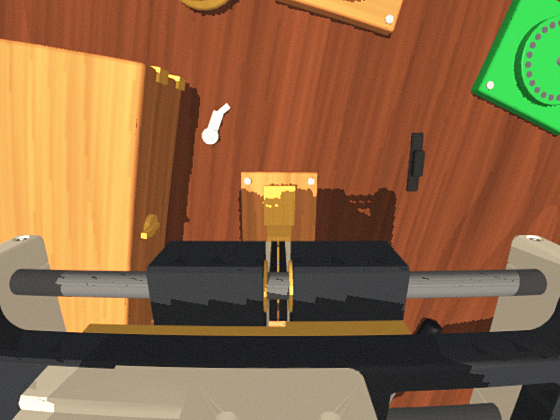

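The wrist view shows the tail pad spanning columns 264–294 and rows 185–225, with its centre at (279,205), midway across the board. That puts the tail at (0.585, 0.063) and the ejector yaw at about 100°.

```bash
python3 go.py .585 .062 .056 -80
```

```text
t 3.4 pos [0.5878 0.045  0.1993] ori [-179.9    0.   -79.6] F [-0.4  0.3  0.6] open 0.0003 -> [-0.086 -0.001  0.717] turn 0.0011
```

carry_out(
  deltas=[
    [[-0.085,0,0.2,0.001,-1],[-0.085,0,0.4,0.001,-1],[-0.085,0,0.6,0.001,-1],[-0.085,0,0.71,0.001,-1],[-0.085,0,0.71,0.001,-1]],
  ],
)

```text
clock: 3.9
tool_pos: [0.5826, 0.0609, 0.054]
orientation: [179.7, -0.1, -80.0]
force: [-0.0, -0.5, 0.6]
opening: -0.0002
gripper_force: 0.0
```

carry_out(
  deltas=[
    [[0,0,0.01,0,-1],[0,0,0.02,0,-1],[0,0,0.03,0,-1],[0,0,0.04,0,-1],[0,0,0.045,0,-1]],
  ],
)

```text
clock: 4.4
tool_pos: [0.5851, 0.0626, 0.048]
orientation: [-179.9, 0.0, -79.9]
force: [0.5, -0.1, -0.1]
opening: 0.0005
gripper_force: 0.0
```

carry_out(
  deltas=[
    [[0,0,0.005,0,-1],[0,0,0.01,0,-1],[0,0,0.015,0,-1],[0,0,0.02,0,-1],[0,0,0.025,0,-1]],
  ],
)

```text
clock: 4.9
tool_pos: [0.5849, 0.0625, 0.0425]
orientation: [180.0, -0.0, -79.9]
force: [-0.2, -0.1, 0.0]
opening: 0.0006
gripper_force: 0.0
```

carry_out(
  deltas=[
    [[0,0,0.004,0,-1],[0,0,0.008,0,-1],[0,0,0.012,0,-1],[0,0,0.016,0,-1],[0,0,0.02,0,-1]],
  ],
)

```text
clock: 5.4
tool_pos: [0.585, 0.0621, 0.0396]
orientation: [-180.0, -0.0, -79.9]
force: [-3.1, -2.1, 10.0]
opening: 0.0006
gripper_force: 5.3
```

carry_out(
  deltas=[
    [[0,0,0.004,0,-1],[0,0,0.008,0,-1],[0,0,0.012,0,-1],[0,0,0.016,0,-1],[0,0,0.02,0,-1]],
  ],
)

```text
clock: 5.9
tool_pos: [0.5852, 0.0614, 0.0359]
orientation: [-180.0, -0.1, -79.9]
force: [-2.3, -6.2, 12.4]
opening: -0.0
gripper_force: 6.2
```

carry_out(
  deltas=[
    [[0,0,0.004,0,-1],[0,0,0.008,0,-1],[0,0,0.012,0,-1],[0,0,0.016,0,-1]],
  ],
)

```text
clock: 6.3
tool_pos: [0.5853, 0.0609, 0.0328]
orientation: [-180.0, -0.1, -79.9]
force: [-0.7, -8.2, 12.0]
opening: 0.0003
gripper_force: 6.5
```

carry_out(
  deltas=[
    [[0,0,0.002,0,-1],[0,0,0.004,0,-1],[0,0,0.006,0,-1],[0,0,0.008,0,-1]],
  ],
)

```text
clock: 6.7
tool_pos: [0.5852, 0.0607, 0.031]
orientation: [-180.0, -0.1, -79.9]
force: [0.3, -10.0, 10.9]
opening: 0.0003
gripper_force: 5.8
```

carry_out(
  deltas=[
    [[0.004,0,0.002,0,-1],[0.006,0,0.004,0,-1],[0.006,0,0.006,0,-1]],
  ],
)

```text
clock: 7.0
tool_pos: [0.5854, 0.0603, 0.0297]
orientation: [-180.0, -0.1, -79.9]
force: [-2.2, -5.6, 9.8]
opening: 0.0002
gripper_force: 5.4
```

carry_out(
  deltas=[
    [[0.003,0,0.002,0,-1],[0.003,0,0.004,0,-1],[0.003,0,0.006,0,-1]],
  ],
)

```text
clock: 7.3
tool_pos: [0.5855, 0.0601, 0.0293]
orientation: [-180.0, -0.1, -79.9]
force: [-5.1, -3.1, 19.4]
opening: 0.0004
gripper_force: 10.0
```

carry_out(
  deltas=[
    [[0,0,-0.004,0,-1],[0,0,-0.004,0,-1]],
  ],
)

```text
clock: 7.5
tool_pos: [0.5854, 0.0601, 0.0295]
orientation: [-180.0, -0.0, -79.9]
force: [-4.0, -2.7, 12.3]
opening: 0.0004
gripper_force: 6.0
```

carry_out(
  deltas=[
    [[0,0,0,0,-1],[0,0,0,0,-1],[0,0,0,0,-1],[0,0,0,0,-1],[0,0,0,0,-1]],
  ],
)

```text
clock: 8.0
tool_pos: [0.5855, 0.0601, 0.0295]
orientation: [-180.0, -0.0, -79.9]
force: [-2.4, -3.5, 11.5]
opening: 0.0003
gripper_force: 6.1
```

carry_out(
  deltas=[
    [[0,0,0,0,-1],[0,0,0,0,-1],[0,0,0,0,-1],[0,0,0,0,-1],[0,0,0,0,-1]],
  ],
)

```text
clock: 8.5
tool_pos: [0.5854, 0.0601, 0.0295]
orientation: [-180.0, -0.0, -79.9]
force: [-2.9, -2.9, 10.1]
opening: 0.0007
gripper_force: 6.1
```

carry_out(
  deltas=[
    [[0,0,-0.05,0,-1],[0,0,-0.2,0,-0.5],[0,0,-0.45,0,0.5],[0,0,-0.6,0,1],[0,0,-0.6,0,1]],
  ],
)

```text
clock: 9.0
tool_pos: [0.5881, 0.0617, 0.154]
orientation: [-179.5, 0.1, -79.8]
force: [0.4, 0.2, 0.8]
opening: 0.0268
gripper_force: 0.0
```

```bash
python3 - <<'E'
from h import *
s=ctrl.snapshot("scene");cv2.imwrite("pics/s1.png",cv2.cvtColor(cv2.resize(s["color"][170:290,270:450],None,fx=4,fy=4),cv2.COLOR_RGB2BGR))
for n in ("scene","top"):
    if n=="top": s=ctrl.snapshot("top")
    print(n,[(np.round(r["centre"],1).tolist(),round(r["p"],2),atz(s,r["centre"],.045)[:2].round(4).tolist()) for r in ctrl.spot_point(s,"disc_mid")[:4]])
    print([(np.round(r["centre"],1).tolist(),round(r["p"],2),atz(s,r["centre"],.045)[:2].round(4).tolist()) for r in ctrl.silhouettes(s,"disc")[:4]])
E
python3 go.py .5555 .234 .13 -80
```

```text
scene [([430.5, 202.5], 0.86, [0.5515, 0.3152]), ([395.9, 211.5], 0.85, [0.5608, 0.2332]), ([402.6, 184.7], 0.79, [0.4859, 0.2803])]
[([431.1, 201.6], 0.89, [0.5493, 0.3177]), ([393.3, 211.4], 0.75, [0.5594, 0.2281]), ([400.9, 181.7], 0.74, [0.4757, 0.2807])]
top [([123.2, 211.6], 0.89, [0.5208, 0.3326]), ([170.6, 196.1], 0.87, [0.5521, 0.2392]), ([141.2, 247.9], 0.87, [0.4483, 0.2921])]
[([179.2, 195.2], 0.96, [0.5539, 0.222]), ([142.2, 251.1], 0.69, [0.442, 0.2898]), ([120.1, 216.6], 0.56, [0.5107, 0.3381])]
t 9.3 pos [0.5844 0.0605 0.147 ] ori [179.9  -0.  -79.9] F [-0.1 -0.1 -1.1] open 0.0509 -> [-0.88  -0.01   0.084] turn 0.0003
```

View pics/s1.png

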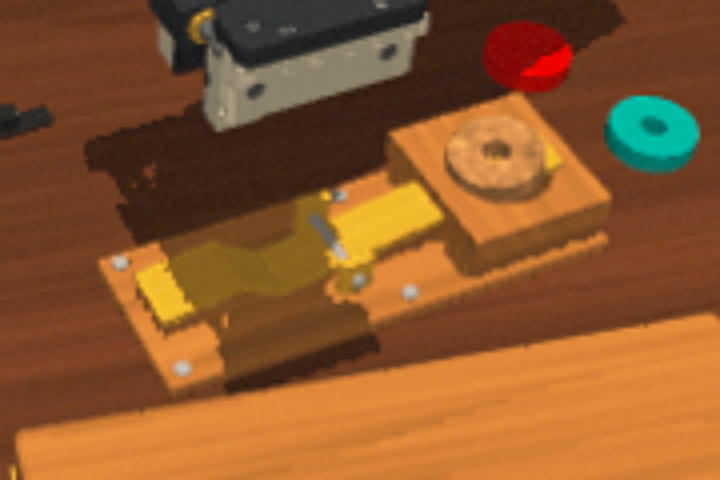

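The crop shows the disc standing up out of the pocket, tilted, with its hole at (394,208) in the full picture. The tail pad is down. Next I'll grip the disc along ejector y.

carry_out(
  deltas=[
    [[-0.87,-0.01,0,0,1],[-0.87,-0.01,0,0,1],[-0.87,-0.01,0,0,1],[-0.87,-0.01,0,0,1],[-0.87,-0.01,0,0,1]],
  ],
)

```text
clock: 9.8
tool_pos: [0.5558, 0.2353, 0.1469]
orientation: [179.9, -0.0, -79.7]
force: [-1.1, -0.3, -0.2]
opening: 0.0865
gripper_force: 0.0
```

```bash
python3 - <<'E'
from h import *
s=ctrl.snapshot("wrist");save(s,"w2")
for z in (.045,.052):
  for k in ("disc_mid","pocket"):
    print(k,[(np.round(r["centre"],1).tolist(),round(r["p"],2),atz(s,r["centre"],z)[:2].round(4).tolist()) for r in ctrl.spot_point(s,k)[:3]])
s=ctrl.snapshot("scene");print(atz(s,(394.3,207.8),.052))
E
python3 go.py .556 .232 .0435 -80
```

```text
disc_mid [([291.7, 295.0], 0.95, [0.5249, 0.3232]), ([279.7, 202.9], 0.81, [0.554, 0.2318])]
pocket [([279.8, 203.7], 0.84, [0.5538, 0.2326])]
disc_mid [([291.7, 295.0], 0.95, [0.5261, 0.3189]), ([279.7, 202.9], 0.81, [0.5544, 0.23])]
pocket [([279.8, 203.7], 0.84, [0.5542, 0.2307])]
[0.5565107  0.23022345 0.052     ]
t 10.1 pos [0.5567 0.2313 0.1478] ori [180.  -0. -80.] F [-0.3  0.5  0.3] open 0.0876 -> [-0.004  0.002  0.522] turn 0.0001
```

View pics/w2.png

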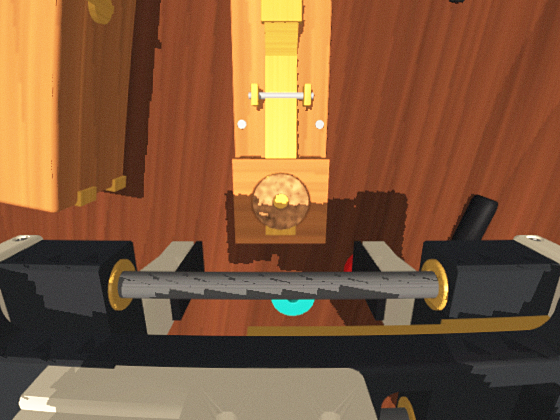

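The wrist view shows the disc up at (281,202), centred between the fingers and so at about (0.555, 0.231).

carry_out(
  deltas=[
    [[0,0.006,0.2,0,1],[0,0.006,0.4,0,1],[0,0.006,0.48,0,1],[0,0.006,0.52,0,1],[0,0.006,0.52,0,1]],
  ],
)

```text
clock: 10.6
tool_pos: [0.5553, 0.2312, 0.0434]
orientation: [179.9, -0.1, -79.9]
force: [-0.6, 0.2, 0.4]
opening: 0.0876
gripper_force: 0.0
```

carry_out(
  deltas=[
    [[0,0,0,0,-0.1],[0,0,0,0,-0.1],[0,0,0,0,-1],[0,0,0,0,-1],[0,0,0,0,-1]],
  ],
)

```text
clock: 11.1
tool_pos: [0.5555, 0.2324, 0.0446]
orientation: [-180.0, 0.0, -79.9]
force: [-0.4, -0.4, -0.3]
opening: 0.053
gripper_force: 0.2
```

carry_out(
  deltas=[
    [[0,0,0,0,-1],[0,0,0,0,-1],[0,0,0,0,-1],[0,0,0,0,-1]],
  ],
)

```text
clock: 11.5
tool_pos: [0.5551, 0.2322, 0.0444]
orientation: [180.0, 0.0, -79.9]
force: [-3.0, 0.1, 5.0]
opening: 0.049
gripper_force: 30.0
```

carry_out(
  deltas=[
    [[0,0,-0.03,0,-1],[0,0,-0.1,0,-1],[0,0,-0.25,0,-1],[0,0,-0.45,0,-1],[0,0,-0.45,0,-1]],
  ],
)

```text
clock: 12.0
tool_pos: [0.5589, 0.234, 0.1411]
orientation: [-179.4, 0.2, -79.8]
force: [0.3, 1.0, -0.5]
opening: 0.0489
gripper_force: 30.0
```

```bash
python3 - <<'E'
from h import *
s=ctrl.snapshot("wrist");a=s["color"];
s2=ctrl.snapshot("scene")
cv2.imwrite("pics/g1.png",cv2.cvtColor(np.hstack([a[120:400,100:460],cv2.resize(s2["color"][120:260,300:480],None,fx=2,fy=2)]),cv2.COLOR_RGB2BGR))
tp=ctrl.get_obs()["tool_pos"]; print(proj(s,tp),proj(s2,tp))
print([(np.round(r["centre"],1).tolist(),round(r["p"],2)) for r in ctrl.spot_point(s2,"disc_mid")[:3]])
t=ctrl.snapshot("top")
for k in ("seat",):
  for q in (s2,t): print(k,[(np.round(r["centre"],1).tolist(),round(r["p"],2),atz(q,r["centre"],.03)[:2].round(4).tolist()) for r in ctrl.spot_point(q,k)[:3]])
E
python3 go.py .565 -.203 .135 -80
```

```text
[[281.86688951 249.39532011]] [[402.7375151  175.29527541]]
[([404.4, 176.6], 0.91), ([431.4, 203.6], 0.8), ([402.3, 182.1], 0.68)]
seat [([199.6, 169.0], 0.77, [0.3158, -0.1474]), ([182.3, 251.8], 0.56, [0.5628, -0.1977]), ([374.3, 231.2], 0.35, [0.5899, 0.1777])]
seat [([366.2, 316.0], 0.81, [0.3163, -0.1468]), ([387.4, 192.1], 0.75, [0.563, -0.199])]
t 12.3 pos [0.555  0.2317 0.1334] ori [179.9  -0.  -79.9] F [-0.1 -0.7 -0.5] open 0.0489 -> [ 2.149  0.332 -0.006] turn 0.0003
```

View pics/g1.png

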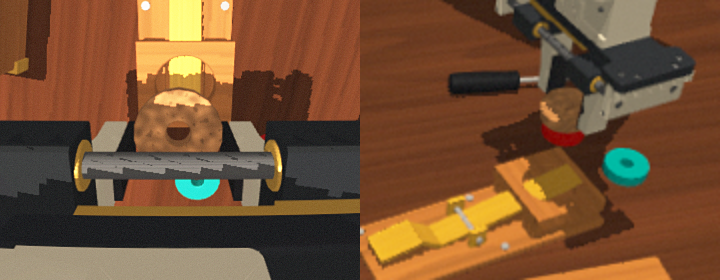

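The disc is in the fingers. In the wrist crop its hole is at (179,133), nearly face-on, so the tilt is about 10° as expected. I'm carrying it toward the reel, stopping short so the spindle can be measured with the wrist camera.

carry_out(
  deltas=[
    [[1,0.16,0,0,-1],[1,0.16,0,0,-1],[1,0.16,0,0,-1],[1,0.16,0,0,-1],[1,0.16,0,0,-1]],
  ],
)

```text
clock: 12.8
tool_pos: [0.5577, 0.0249, 0.1332]
orientation: [179.8, -0.0, -80.1]
force: [-0.1, 0.4, -0.5]
opening: 0.0491
gripper_force: 30.0
```

carry_out(
  deltas=[
    [[0.8,0.14,0,0,-1],[0.8,0.14,0,0,-1],[0.8,0.14,0,0,-1],[0.8,0.14,0,0,-1],[0.8,0.14,0,0,-1]],
  ],
)

```text
clock: 13.3
tool_pos: [0.559, -0.1346, 0.1332]
orientation: [179.9, 0.0, -80.1]
force: [0.6, 0.8, -0.4]
opening: 0.0485
gripper_force: 30.0
```

```bash
python3 - <<'E'
from h import *
s=ctrl.snapshot("wrist")
cv2.imwrite("pics/r1.png",cv2.cvtColor(cv2.resize(s["color"][60:300,150:420],None,fx=2.5,fy=2.5),cv2.COLOR_RGB2BGR))
o=ctrl.get_obs();print(o["clock"],o["tool_pos"],o["orientation"])
for z,k in ((.03,"seat"),(o["tool_pos"][2],"disc_mid")):
   print(k,[(np.round(r["centre"],1).tolist(),round(r["p"],2),atz(s,r["centre"],z)[:2].round(4).tolist()) for r in ctrl.spot_point(s,k)[:3]])
R=Ro.from_euler('xyz',o["orientation"],degrees=True)
print(proj(s,o["tool_pos"]),proj(s,[.563,-.199,.03]))
np.savez("r1.npz",**{k:s[k] for k in("camera_matrix","k1","R","t")},tp=o["tool_pos"])
E
```

```text
13.35 [ 0.55917    -0.1333759   0.13336357] [ 1.79920176e+02  1.16032668e-02 -8.00076065e+01]
seat [([288.0, 130.9], 0.61, [0.5612, -0.2015]), ([523.1, 232.6], 0.57, [0.3165, -0.1493]), ([279.1, 248.0], 0.48, [0.5498, -0.0938])]
disc_mid [([275.9, 252.1], 0.84, [0.5599, -0.1357])]
[[276.42399118 255.92164371]] [[285.39286325 133.43234201]]
```

View pics/r1.png

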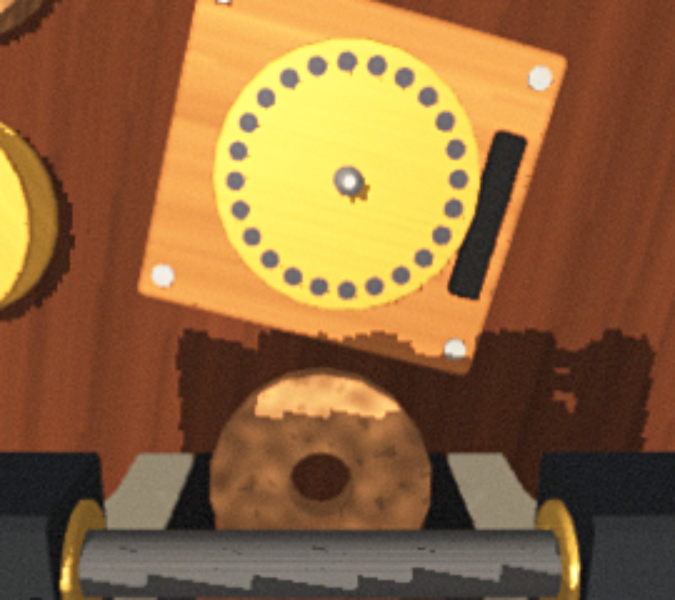

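```bash
python3 - <<'E'
from h import *
s=dict(np.load("r1.npz"));tp=s["tp"];s["k1"]=float(s["k1"])
print("plate",atz(s,(289,129.6),.03),"spindle top",atz(s,(289.2,132),.052))
for dz in (.007,.009): print("hole top",atz(s,(278.4,250.4),tp[2]+dz)-tp)
# predict: disc mid at tcp + (0,0,.0015), tilt 10deg normal toward tool +x
x=np.array([np.cos(np.radians(-80)),np.sin(np.radians(-80)),0]);y=np.array([x[1],-x[0],0])
for a in (0,.1,.175,.25):
  n=x*np.sin(a)+np.array([0,0,np.cos(a)]);u=np.cross(y,n)
  C=tp+[0,0,.0015]+.007*n
  print(a,[(np.array(q)-[150,60])*2.5 for q in proj(s,[C,C+.025*u,C-.025*u,C+.025*y,C-.025*y])])
E
```

```text
plate [ 0.56054802 -0.20267468  0.03      ] spindle top [ 0.56100882 -0.20127959  0.052     ]
hole top [ 5.95656504e-05 -6.72761715e-03  7.00000000e-03]
hole top [ 0.00022598 -0.00761257  0.009     ]
0 [array([316.00951513, 506.37030998]), array([316.1995092 , 604.12746903]), array([315.80916893, 399.07884153]), array([428.85953348, 506.0117022 ]), array([203.10290424, 506.35827804])]
0.1 [array([316.00427095, 503.43260623]), array([316.18146536, 607.20855162]), array([315.82412499, 392.8151972 ]), array([428.97345329, 503.0783063 ]), array([202.97838659, 503.42355335])]
0.175 [array([316.0006547, 501.1501204]), array([316.16666269, 608.81733855]), array([315.83664302, 388.92612615]), array([429.02861271, 500.79933547]), array([202.91593989, 501.14344748])]
0.25 [array([315.99733647, 498.81562927]), array([316.15082447, 609.79041905]), array([315.85013842, 385.73441558]), array([429.05735717, 498.46857383]), array([202.88052809, 498.81144059])]
```

The wrist view puts the plate centre at (289,130), the spindle top at (289,132) and the disc hole at about (278,252). In world terms the seat is at about (0.561, -0.202), and the hole sits about 4 mm toward -y from the TCP. I'm allowing for that offset.

carry_out(
  deltas=[
    [[0.16,0.024,0,0,-1],[0.32,0.047,0.1,0,-1],[0.32,0.047,0.2,0,-1],[0.32,0.047,0.29,0,-1],[0.32,0.047,0.29,0,-1]],
  ],
)

```text
clock: 13.95
tool_pos: [0.56, -0.1961, 0.0736]
orientation: [179.7, 0.1, -79.8]
force: [-0.9, -0.1, -0.0]
opening: 0.0489
gripper_force: 30.0
```

```bash
python3 - <<'E'
from h import *
s=ctrl.snapshot("wrist");t=ctrl.snapshot("scene")
a=cv2.resize(s["color"][120:300,190:370],(400,400));b=cv2.resize(t["color"][200:280,140:220],(400,400))
cv2.imwrite("pics/r2.png",cv2.cvtColor(np.hstack([a,b]),cv2.COLOR_RGB2BGR))
o=ctrl.get_obs();tp=o["tool_pos"];print(o["clock"],tp,o["force"],o["orientation"])
S=[.561,-.202,.03]
m=tp+np.array([-.0003,-.004,-.001])
x=np.array([.1736,-.985,0]);
print((proj(s,[S,m,m+.007*(x*.17+[0,0,.985])])-[190,120])*400/180,(proj(t,[S,[.561,-.202,.052],m,m+.007*(x*.17+[0,0,.985])])-[140,200])*5)
E
python3 go.py .561 -.198 .075 -80
```

```text
14.05 [ 0.56191481 -0.19639844  0.07636936] [ 0.81591877 -0.52634764 -0.28738269] [ 1.79967378e+02 -8.79578517e-03 -7.97841494e+01]
[[193.25236351 222.42730161]
 [190.34449352 284.23753072]
 [190.32443469 291.19849581]] [[200.05586912 257.29463315]
 [189.89315681 219.01559466]
 [183.1215907  177.27097872]
 [176.59410307 165.35730469]]
t 14.05 pos [ 0.5619 -0.1964  0.0764] ori [180.   -0.  -79.8] F [ 0.8 -0.5 -0.3] open 0.0489 -> [0.007 0.006 0.007] turn 0.0006
```

View pics/r2.png

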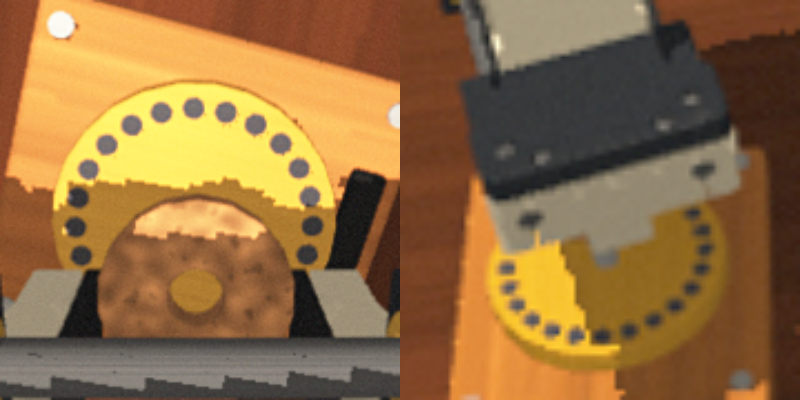

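The wrist crop shows the plate centred at column 195 and the hole at (196,293), so it is laterally aligned. It needs to go about 2 mm farther along tool x. I'll lower it while watching the force.

carry_out(
  deltas=[
    [[0.009,0,0.02,0,-1],[0.009,0,0.04,0,-1],[0.009,0,0.055,0,-1],[0.009,0,0.065,0,-1],[0.009,0,0.075,0,-1]],
  ],
)

```text
clock: 14.55
tool_pos: [0.5618, -0.1992, 0.0611]
orientation: [-180.0, -0.0, -79.9]
force: [0.2, 0.6, -0.3]
opening: 0.0487
gripper_force: 30.0
```

carry_out(
  deltas=[
    [[0,0,0.008,0,-1],[0,0,0.016,0,-1],[0,0,0.016,0,-1]],
  ],
)

```text
clock: 14.85
tool_pos: [0.5617, -0.1992, 0.0577]
orientation: [180.0, 0.0, -79.9]
force: [-0.3, -0.6, 0.1]
opening: 0.0491
gripper_force: 30.0
```

carry_out(
  deltas=[
    [[0,0,0.006,0,-1],[0,0,0.012,0,-1],[0,0,0.018,0,-1],[0,0,0.018,0,-1]],
  ],
)

```text
clock: 15.25
tool_pos: [0.5617, -0.1992, 0.0542]
orientation: [180.0, 0.0, -79.9]
force: [-0.8, -0.1, -0.3]
opening: 0.0489
gripper_force: 30.0
```

carry_out(
  deltas=[
    [[0,0,0.005,0,-1],[0,0,0.01,0,-1],[0,0,0.015,0,-1],[0,0,0.015,0,-1]],
  ],
)

```text
clock: 15.65
tool_pos: [0.5617, -0.1992, 0.0512]
orientation: [180.0, 0.0, -79.9]
force: [-0.3, -0.3, -0.3]
opening: 0.049
gripper_force: 30.0
```

carry_out(
  deltas=[
    [[0,0,0.005,0,-1],[0,0,0.01,0,-1],[0,0,0.015,0,-1],[0,0,0.015,0,-1]],
  ],
)

```text
clock: 16.05
tool_pos: [0.5617, -0.1992, 0.0482]
orientation: [180.0, 0.0, -79.9]
force: [0.0, 0.8, -0.4]
opening: 0.0491
gripper_force: 30.0
```

carry_out(
  deltas=[
    [[0,0,0.004,0,-1],[0,0,0.008,0,-1],[0,0,0.012,0,-1],[0,0,0.012,0,-1]],
  ],
)

```text
clock: 16.45
tool_pos: [0.5617, -0.1992, 0.0458]
orientation: [180.0, 0.0, -79.9]
force: [0.4, 0.1, -0.6]
opening: 0.0491
gripper_force: 30.0
```

carry_out(
  deltas=[
    [[0,0,0.003,0,-1],[0,0,0.006,0,-1],[0,0,0.009,0,-1],[0,0,0.009,0,-1]],
  ],
)

```text
clock: 16.85
tool_pos: [0.5618, -0.1992, 0.044]
orientation: [180.0, 0.0, -79.9]
force: [-0.3, -0.4, -0.2]
opening: 0.0492
gripper_force: 30.0
```

carry_out(
  deltas=[
    [[0,0,0.003,0,-1],[0,0,0.006,0,-1],[0,0,0.006,0,-1]],
  ],
)

```text
clock: 17.15
tool_pos: [0.5618, -0.1992, 0.0428]
orientation: [180.0, 0.0, -79.9]
force: [0.4, 0.5, -0.1]
opening: 0.049
gripper_force: 30.0
```

carry_out(
  deltas=[
    [[0,0,0.003,0,-1],[0,0,0.006,0,-1],[0,0,0.006,0,-1]],
  ],
)

```text
clock: 17.45
tool_pos: [0.5617, -0.1992, 0.0416]
orientation: [180.0, 0.0, -79.9]
force: [-0.0, 0.3, -0.7]
opening: 0.0486
gripper_force: 30.0
```

carry_out(
  deltas=[
    [[0,0,0.003,0,-1],[0,0,0.006,0,-1],[0,0,0.006,0,-1]],
  ],
)

```text
clock: 17.75
tool_pos: [0.5619, -0.1992, 0.0405]
orientation: [-180.0, -0.0, -79.9]
force: [-0.4, -0.1, 1.0]
opening: 0.049
gripper_force: 30.0
```

Contact has just begun at the disc's low edge, with the spindle inside the hole. Releasing now.

carry_out(
  deltas=[
    [[0,0,0,0,0.5],[0,0,0,0,0.5],[0,0,0,0,0.6],[0,0,0,0,0.6],[0,0,0,0,0.6]],
  ],
)

```text
clock: 18.25
tool_pos: [0.5618, -0.1992, 0.0406]
orientation: [180.0, 0.0, -79.9]
force: [-0.5, -0.5, -0.4]
opening: 0.0701
gripper_force: 0.0
```

carry_out(
  deltas=[
    [[0,0,-0.1,0,0.7],[0,0,-0.3,0,0.7],[0,0,-0.5,0,0.7],[-0.3,0,-0.6,0,0.7],[-0.4,0,-0.6,0,0.7]],
  ],
)

```text
clock: 18.75
tool_pos: [0.5487, -0.1197, 0.1633]
orientation: [-179.7, -0.0, -80.0]
force: [-0.0, 0.6, -0.6]
opening: 0.0746
gripper_force: 0.0
```

```bash
python3 - <<'E'
from h import *
s=ctrl.snapshot("wrist");t=ctrl.snapshot("scene")
a=cv2.resize(s["color"][30:270,160:400],(400,400));b=cv2.resize(t["color"][200:300,130:230],(400,400))
cv2.imwrite("pics/r3.png",cv2.cvtColor(np.hstack([a,b]),cv2.COLOR_RGB2BGR))
o=ctrl.get_obs();print(o["clock"],o["tool_pos"],o["force"],o["opening"])
E
```

```text
18.85 [ 0.54785565 -0.11781783  0.16222563] [ 0.78128333 -0.66928423 -0.1032648 ] 0.0743647293713272
```

View pics/r3.png

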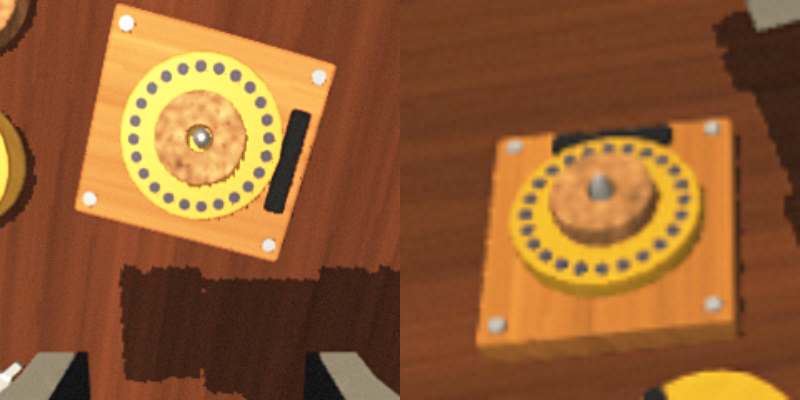

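Both views show the disc flat on the plate with the spindle standing in its hole, at (200,137) in the left half and (600,187) in the right. The gripper is well clear.

```bash
python3 -c "
from plant import ctrl
print(ctrl.close_job())"
```

```text
the job is handed in; nothing more can be done
None
```

The job is handed in, but no verdict came back: I held the rocker's tail on its stop at about 11–12 N for 1 s (about 20 N at most on contact), and the last images show the disc flat over the spindle, released, with the gripper clear.

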